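# Close the label printer and feed a label

### The job

A new roll has just gone into the label printer and its cover still stands open: with the fingertips press the cover down until it snaps fully shut, then press the feed key (the long bar-shaped one of the three) right down, let it come up again and draw back. Only touch, and gently: do not press feed while the cover is open, leave the round power key and the square pause key alone, do not shift the printer, and leave the cups, bowl, mug, tape, tags and pen where they are.

Things in the scene. Friction and masses are not known exactly. Their poses are not given: they have to be found in the camera images.
- printer: compact label printer standing loose on the worktop on rubber feet, 1.2 to 2 kg, 170 mm deep (x), 150 mm wide (y), 102 mm high with its cover shut. Origin: middle of its underside; own -x is its front (towards the robot, turned up to 0.45 rad), z up. The front 42 mm is a flat key deck, its top 61 mm above the worktop; behind it lies the roll bay under the white cover
- cover (a joint): hinge of the white arched cover (122 mm long, 138 mm wide), rad: 0 = shut, grows as its front rises; starts 0.45 to 0.85. A stiff hinge holds it where it is left (2 N at the front moves it). At about 0.06 its hook meets a spring catch; 5 to 9 N near the front snaps it to 0, where the catch holds it. Pressed harder it gives to -0.04 on a rubber buffer (10 N per mm at the finger spot)
- cover_hinge (a point): point on the cover's hinge axis, mid-width at the rear of the printer, 66 mm above the worktop; the axis runs along this point's y. The point turns with the cover: its -x runs from the hinge to the cover's front edge
- cover_press (a point): ribbed finger spot on the outside of the cover, mid-width, on its flat top 77 mm in front of the hinge and 36 mm above it when shut (102 mm above the worktop); it moves and turns with the cover, its z is the outward normal. The cover's front edge is 40 mm further forward
- feed_key (a joint): travel of the feed key, m: 0 up, 0.005 fully down; spring key, starts to move at about 2.5 N, is 3 mm down at about 4 N and fully down at about 5.5 N
- feed_top (a point): centre of the top of the feed key: bar-shaped, 28 mm across the printer by 13 mm, on the deck at the robot's right as one faces the printer (printer frame x -67 mm, y -45 mm), top 6.5 mm proud of the deck, 67.5 mm above the worktop. Behind it the shut cover's front face rises to 102 mm, 16 mm behind the key's rear edge (23 mm behind its centre)
- pause_key (a joint): travel of the pause key, m, as the feed key; not to be pressed
- pause_top (a point): centre of the top of the pause key: 12 mm square, middle of the deck, 48 mm to the left of the feed key's centre, same height
- power_key (a joint): travel of the power key, m, as the feed key; not to be pressed
- power_top (a point): centre of the top of the power key: 12 mm round, left end of the deck, 93 mm to the left of the feed key's centre, same height
- tags: banded stack of brown price tags, 36x48x12 mm, left of the printer's deck; origin under its middle; bystander
- tall_cup: tall speckled sand-coloured cup, 56 mm wide, 73 mm high, beside the printer (it and the small cup change places); origin under its middle; bystander
- tape: roll of parcel tape lying flat, 96 mm wide, 48 mm high, right of the printer; origin under its middle; bystander
- small_cup: small two-tone cup, 43 mm wide, 51 mm high, beside the printer; origin under its middle; bystander
- pen: white pen, 145 mm long (its y), 9 mm thick, far to the right; origin under its middle; bystander
- bowl: terracotta bowl, 71 mm wide, 27 mm high, to the left; origin under its middle; bystander
- mug: speckled sand-coloured mug with a handle, 63x82x59 mm, far to the right; origin under its middle; bystander

How it is judged:
By the outcome, as a careful person would: the job done as asked, in the order asked, and still so for the second after the job is handed in, with the robot touching nothing.
It also fails if it takes over 38 s, if anything falls off the work surface, if the arm or the gripper's body presses on something with over 40 N, if the wrist force passes 120 N, or if a joint passes its speed limit or range.

### The arm

A 7-joint arm with a two-finger parallel gripper is mounted at the origin on a cart in front of the work surface, level with it; the furniture and walls round the work are solid. World frame = base frame: x ahead of the robot, y to its left, z up, the work surface at z = 0. Lengths are in m, angles in rad, forces in N, time in s.
With the tool pointing down it reaches from about 0.4 to 0.85 m from the base axis. Payload 4.5 kg.
Tool frame: the origin (TCP) lies on the centre line of the jaws, within the pads' length; the fingertips stand r.tcp_to_tips ahead of it and the grasp point (between the pads) lies 11 mm behind it (r.tcp_to_tips is the distance from the TCP to the fingertips, in m); y points along the fingers, x is the direction in which the jaws open and shut, and the axes are right-handed (so a half turn about y gives the same grasp; the last joint's range is limited). The gripper opens to 88 mm and grips with 3 to 60 N. Pads are 18 mm wide; open, the fingers measure 123 mm over their backs; the gripper's body (75 mm by 187 mm) begins 45 mm behind the grasp point.
Start: joints at [1.222, 0.689, -0.195, 1.565, 0.157, 0.902, -0.215], TCP at [0.233, -0.58, 0.247] pointing down, gripper open.
Joint ranges: [-3.01, 3.01], [-0.46, 2.08], [-1.47, 1.51], [0.13, 2.56], [-1, 4.14], [0.04, 2.09], [-2.66, 2.66]. Speed limits (rad/s): [2.57, 2.57, 3.14, 3.14, 3.14, 3.14, 3.14].

### API

Orientations are given as a unit quaternion [x, y, z, w].
In Python, from plant import r gives the robot as it stands. The module is installed in compiled form; this text tells all that it offers.
- The arm moves only by the shell command python3 -m inch 'ROWS' [OPENING] [FORCE]. ROWS is text: rows parted by semicolons, each of 4 numbers parted by spaces: the shift along the tool's x, y, z in mm, then the turn about the tool's y in degrees. In form: x y z spin; .... A call has 1 to 10 rows; each row is the pose to reach, as a shift and turn from the pose commanded when the call began, along the tool's axes at that moment; what a row does not reach only later rows make up. A row lasts 1/10 s, in which the tool goes at most 50 mm and 8.59 degrees, less where a joint would pass 70% of its speed; a pose out of reach is approached as far as the arm can. A call with a gripper value outside its range is refused whole. OPENING is the gripper command: -1 is shut, 1 is fully open, values between are in proportion, set as the call begins (- or left out, the last holds). The fingers move at their own pace and stop on an object; FORCE is the grip in N (left out, the last holds). Time passes only in rows, so rows that repeat a pose let the fingers close. It gives the time, the measured TCP pose, the force and the opening at its end, in the units of the state.
- r.get_state(): the state, without advancing time (a new reading comes with each control period).
- r.snapshot(name): name is "scene" or "top" or "wrist"; returns a dict with "frame" (420x560x3 uint8, red, green, blue), "intrinsics" (3x3 intrinsics, pixels), "R" (3x3) and "t" (3): a world point X has camera coordinates R X + t. Camera axes: x right, y down, z forward; pixel columns grow to the right and rows downward; lengths in m; the calibration is good to about 2 mm. The wrist camera is an equidistant fisheye: a pixel r from the principal point sees the ray r / f radians off the axis. A picture is of the moment at which its call begins. There is no depth.
- r.finish_job(): hands the job in, once; it reports no verdict.
Trained networks look in the newest picture that a camera, given by its name, has taken for a name from the list of things; names that differ only in an ending like _2 or _b are one class to them, and where a whole thing is asked for, a point or a joint stands for the part that bears it (a point fixed in the world has none). Each returns a list of dicts, best first, with "p" (0 to 1); they miss things now and then, are a little off and sometimes report something else, mostly with a low value. They report only what shows in the picture. A call takes as long as a camera call.
- r.trace(camera, name): "region" (420x560 bool, what is visible of it) and "centre" ([row, column] in pixels, amid what is visible of it).
- r.tip_of(camera, name): "centre" ([row, column] in pixels: a listed point, or the origin of a listed thing).
The state is a dict: "clock": time; "q": joint angles; "qd": joint speeds; "joint_torque": joint torques, N m; "tool_pos": TCP position; "eef_rot": TCP orientation; "contact_force": force on the tool from outside, world axes, zero at the start; "moment": the same for the moment, N m; "opening": opening from 0.0 (shut) to 1.0 (fully open).
Only numpy, scipy, OpenCV 4.12 (cv2) and the standard library are available. Lean on these libraries where they do the work, as an engineer would, in place of code of your own. Each camera call takes 0.05 s, during which the arm holds its last target.

## Working session

There is one attempt and no reset: what is moved stays moved. The work goes in short steps, Python scripts to look and compute and a shell command to move; the robot and the scene stay as the last step left them, time stands still between calls to the robot, and variables do not carry over. Pictures are saved under pics/ and viewed, and the job is handed in when it is done.

```bash
mkdir -p pics; cat > h.py <<'E'
import numpy as np, cv2
from plant import r
def snap(c,n):
    s=r.snapshot(c); cv2.imwrite(f'pics/{n}.png',s['frame'][:,:,::-1]); return s
def ray(s,rc):
    K=s['intrinsics'];R=np.array(s['R']);t=np.array(s['t'])
    d=np.linalg.inv(K)@np.array([rc[1],rc[0],1.0]);return -R.T@t, R.T@d
def onz(s,rc,z):
    o,d=ray(s,rc);return o+d*(z-o[2])/d[2]
def proj(s,X):
    p=np.array(s['intrinsics'])@(np.array(s['R'])@X+np.array(s['t']));return p[1]/p[2],p[0]/p[2]
E
python3 - <<'E'
from h import *
np.set_printoptions(precision=4,suppress=True)
S={c:snap(c,c+'0') for c in('scene','top','wrist')}
for c in('scene','top'):
    s=S[c];print(c,ray(s,(210,280)))
    for n in['printer','cover_hinge','cover_press','feed_top','pause_top','power_top','tags','tall_cup','tape','small_cup']:
        z={'cover_hinge':.066,'feed_top':.0675,'pause_top':.0675,'power_top':.0675}.get(n,0)
        for d in r.tip_of(c,n)[:2]: print(n,round(d['p'],2),np.round(d['centre'],1),onz(s,d['centre'],z))
st=r.get_state();print({k:np.round(v,4) for k,v in st.items()},r.tcp_to_tips)
E
```

```text
scene (array([ 0.1127, -0.9777,  0.6173]), array([ 0.3883,  0.7366, -0.555 ]))
printer 0.79 [238.4 278.1] [ 0.4837 -0.2664  0.    ]
cover_hinge 0.97 [219.7 305. ] [ 0.5318 -0.3069  0.066 ]
cover_press 0.62 [192.3 284.1] [ 0.5968 -0.0824  0.    ]
tape 0.66 [190.6 286.3] [ 0.6069 -0.0768  0.    ]
tape 0.65 [282.4 266.7] [ 0.3932 -0.3909  0.    ]
small_cup 0.72 [273.4 306.1] [ 0.482  -0.4033  0.    ]
small_cup 0.37 [325.6 313.2] [ 0.4216 -0.5332  0.    ]
top (array([ 0.2552, -0.2353,  1.1692]), array([ 0.1869, -0.0112, -0.9824]))
printer 0.76 [211.2 286. ] [ 0.4745 -0.2651  0.    ]
cover_hinge 0.84 [186.3 303.5] [ 0.5286 -0.3085  0.066 ]
cover_press 0.95 [195.2 294.9] [ 0.5195 -0.2893  0.    ]
feed_top 0.65 [193.  294.5] [ 0.5101 -0.2851  0.0675]
feed_top 0.52 [236.9 294.6] [ 0.3957 -0.2856  0.0675]
pause_top 0.58 [227.2 276.2] [ 0.4201 -0.2386  0.0675]
power_top 0.74 [177.2 256.9] [ 0.5513 -0.1869  0.0675]
tags 0.53 [207.  243.3] [ 0.4849 -0.1484  0.    ]
tall_cup 0.84 [176.5 258.7] [ 0.5714 -0.1889  0.    ]
tall_cup 0.51 [212.3 288.4] [ 0.4716 -0.2716  0.    ]
small_cup 0.49 [213.2 340.7] [ 0.4706 -0.4142  0.    ]
{'clock': np.float64(1.15), 'q': array([ 1.2218,  0.6891, -0.1946,  1.5653,  0.1573,  0.9025, -0.2151]), 'qd': array([ 0.0004,  0.0001, -0.0009, -0.0001,  0.0002, -0.0001,  0.0002]), 'joint_torque': array([ -0.0005, -52.7491,  -1.2673, -15.3744,  -0.052 ,  -0.0006,
         0.    ]), 'tool_pos': array([ 0.2335, -0.5798,  0.2467]), 'eef_rot': array([ 0.586 , -0.3957,  0.3958, -0.586 ]), 'contact_force': array([-0.3315, -0.0657, -0.1598]), 'moment': array([ 0.016 , -0.0072, -0.0206]), 'opening': np.float64(1.0029)} 0.008
```

```bash
python3 - <<'E'
import cv2
a=cv2.imread('pics/top0.png')[130:300,190:390];cv2.imwrite('pics/top0z.png',cv2.resize(a,None,fx=4,fy=3.5,interpolation=2) if 0 else cv2.resize(a,(700,595),interpolation=2))
a=cv2.imread('pics/scene0.png')[130:330,180:400];cv2.imwrite('pics/scene0z.png',cv2.resize(a,(660,600),interpolation=2))
E
```

```text
(no output)
```

View pics/top0z.png

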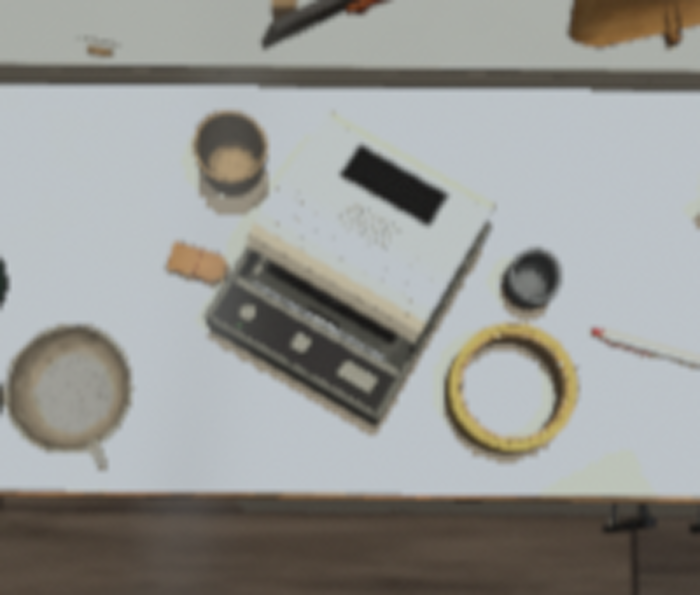

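View pics/scene0z.png

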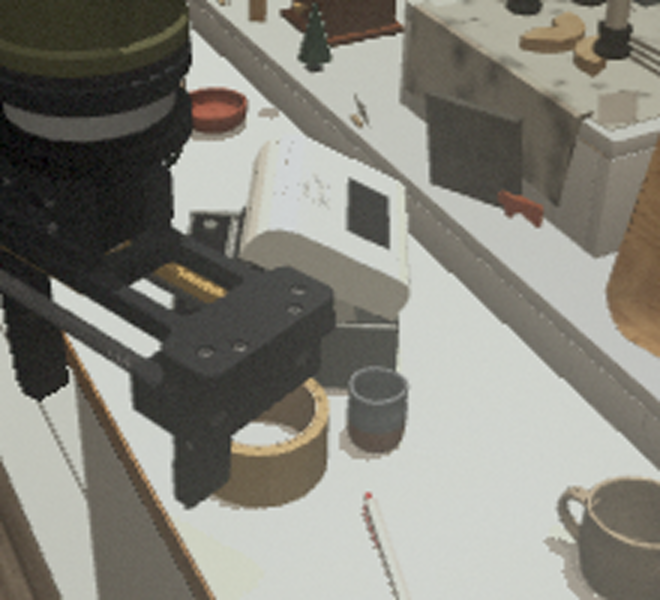

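View pics/scene0.png

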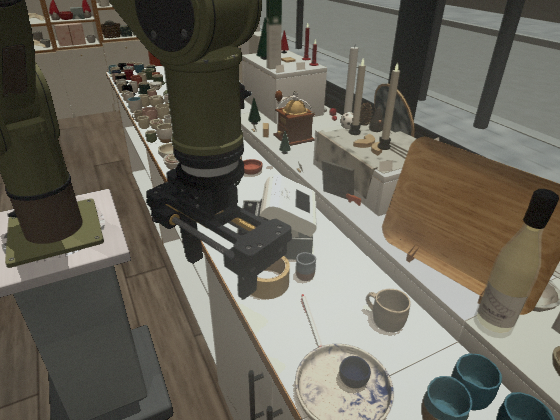

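The top view shows the printer turned so that its front faces down and left. The keys in the full picture are feed (237, 292), pause (228, 276) and power (219, 261). The ribbed spot is at about (195, 295). The scene view shows the open cover, partly hidden by the gripper. Next I fit the pose.

```bash
cat > fit.py <<'E'
from h import *
from scipy.optimize import least_squares
from scipy.spatial.transform import Rotation as Ro
np.set_printoptions(precision=4,suppress=True)
def P(p,l):
    c,s=np.cos(p[2]),np.sin(p[2]);l=np.asarray(l,float)
    return np.array([p[0]+c*l[0]-s*l[1],p[1]+s*l[0]+c*l[1],l[2]])
HX=.075 # refined
def cov(th,a,h): # a ahead of hinge, h above -> printer x,z
    return (-a*np.cos(th)-h*np.sin(th), -h*0 + a*np.sin(th)+h*np.cos(th)) if 0 else (-(a*np.cos(th)-h*np.sin(th)), a*np.sin(th)+h*np.cos(th))
E
python3 - <<'E'
from fit import *
s=r.snapshot('top')
K=[((-.067,-.045,.0675),(237.1,292)),((-.067,.003,.0675),(227.6,275.9)),((-.067,.048,.0675),(219.1,260.6))]
corner=[((-.085,-.075,.061),(130+432/3.5,190+378/3.5)),((-.085,.075,.061),(130+320/3.5,190+207/3.5))]
hinge=(186.3,303.5); press=(195.2,294.9)
def f(p,full=True):
    e=[]
    for l,c in K+corner: e+=list(np.subtract(proj(s,P(p,l)),c))
    x,z=cov(p[3],.077,.036)
    e+=list(np.subtract(proj(s,P(p,(p[4]+x,0,.066+z))),press))
    e+=list(np.subtract(proj(s,P(p,(p[4],0,.066))),hinge))
    return e
for yaw in(-.4,.4):
  R=least_squares(f,[.47,-.26,yaw,.6,.07]);print(R.x,R.cost);print(np.round(R.fun,1))
E
python3 -c "
from fit import *
w=snap('wrist','w1');print(w['intrinsics'],w['t'])
for n in ['cover_press','feed_top','cover_hinge']: print(n,[(round(d['p'],2),np.round(d['centre'])) for d in r.tip_of('wrist',n)[:2]])
d=r.get_state();print(Ro.from_quat(d['eef_rot']).as_matrix())"
```

```text
[ 0.472  -0.2747 -0.5409  0.5434  0.0658] 5.7965003096076915
[ 1.4 -0.1  1.1 -0.1  0.5  0.2 -2.4  0.2 -1.  -0.8  0.3  0.5  0.   0. ]
[ 0.472  -0.2747 -0.5409  0.5434  0.0658] 5.796500309607654
[ 1.4 -0.1  1.1 -0.1  0.5  0.2 -2.4  0.2 -1.  -0.8  0.3  0.5  0.   0. ]
[[325.1923   0.     278.8009]
 [  0.     325.1923 212.0385]
 [  0.       0.       1.    ]] [-0.624  -0.0349  0.3902]
cover_press []
feed_top []
cover_hinge []
[[ 0.3735  0.      0.9276]
 [-0.9276 -0.0001  0.3735]
 [ 0.0001 -1.      0.    ]]
```

View pics/wrist0.png

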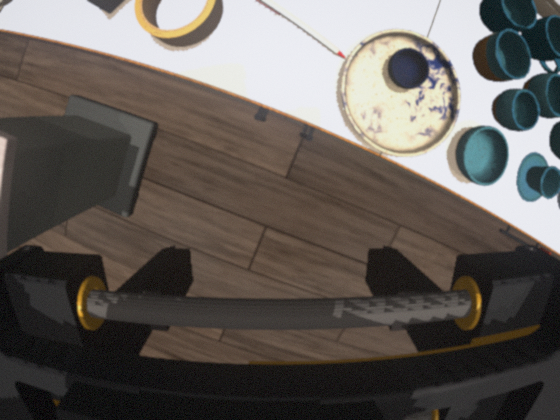

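```bash
python3 - <<'E'
from fit import *
w=r.snapshot('wrist');d=r.get_state();T=Ro.from_quat(d['eef_rot']).as_matrix()
C=-w['R'].T@w['t'];print('cam',C,'in tool',T.T@(C-d['tool_pos']),'axis in tool',T.T@w['R'].T[:,2])
s=r.snapshot('top')
for c in [(237.1,292),(227.6,275.9),(219.1,260.6)]: print(onz(s,c,.0675))
# desired: TCP 10cm in front... at printer-frame points
p=[.472,-.275,-.53]
for l in [(-.12,0,.25),(-.06,0,.22),(-.02,0,.22)]:
    X=P(p,l);print(l,X,'tool mm',1000*T.T@(X-d['tool_pos']))
E
```

```text
cam [ 0.2967 -0.5536  0.3852] in tool [-0.0006 -0.1384  0.0684] axis in tool [-0.001   0.9652 -0.2614]
[ 0.3951 -0.279   0.0675]
[ 0.419  -0.2378  0.0675]
[ 0.4406 -0.1984  0.0675]
(-0.12, 0, 0.25) [ 0.3685 -0.2143  0.25  ] tool mm [-288.5854   -3.2838  261.731 ]
(-0.06, 0, 0.22) [ 0.4202 -0.2447  0.22  ] tool mm [-241.1154   26.7229  298.4215]
(-0.02, 0, 0.22) [ 0.4547 -0.2649  0.22  ] tool mm [-209.4658   26.7275  322.8818]
```

```bash
python3 -m inch '-30 -10 32 6;-62 -10 66 12;-95 -10 100 19;-128 -10 135 26;-160 -10 170 33;-192 -10 204 40;-226 -10 240 46;-265 -10 280 51;-265 -10 280 51;-265 -10 280 51' -1 20; python3 - <<'E'
from fit import *
S={c:snap(c,c+'2') for c in('wrist','scene','top')}
d=r.get_state();print(d['clock'],d['tool_pos'],d['eef_rot'],d['opening'],d['contact_force'])
for c in S:
  for n in['cover_hinge','cover_press','feed_top','pause_top','power_top','printer']:
    print(c,n,[(round(e['p'],2),np.round(e['centre'],1)) for e in r.tip_of(c,n)[:2]])
E
```

```text
clock: 2.5
tool_pos: [0.3953, -0.2277, 0.2569]
eef_rot: [0.36, -0.608, 0.609, -0.36]
contact_force: [-0.5, -0.8, 0.5]
opening: 0.119
2.65 [ 0.3934 -0.2312  0.2568] [ 0.3579 -0.6097  0.6103 -0.3574] 0.00796755724969676 [-0.1847 -0.5146 -0.1598]
wrist cover_hinge []
wrist cover_press [(0.81, array([ 73.7, 277.1])), (0.31, array([ 82.5, 180.1]))]
wrist feed_top [(0.56, array([170.2, 321. ]))]
wrist pause_top [(0.72, array([168.6, 273.7])), (0.57, array([147.8, 190.8]))]
wrist power_top [(0.58, array([167.9, 231.5]))]
wrist printer [(0.59, array([108.5, 278.6])), (0.25, array([172.3, 318.4]))]
scene cover_hinge [(0.79, array([221.2, 304.8]))]
scene cover_press [(0.75, array([191.6, 287.1])), (0.65, array([225.6, 243.1]))]
scene feed_top [(0.61, array([227.7, 244.7]))]
scene pause_top [(0.41, array([213. , 249.1]))]
scene power_top []
scene printer [(0.87, array([238.9, 276.1]))]
top cover_hinge [(0.72, array([186.5, 301.2]))]
top cover_press [(0.7, array([193., 295.])), (0.45, array([186.4, 306. ]))]
top feed_top [(0.36, array([232.6, 293.3]))]
top pause_top []
top power_top []
top printer [(0.93, array([211.6, 286.7]))]
```

View pics/wrist2.png

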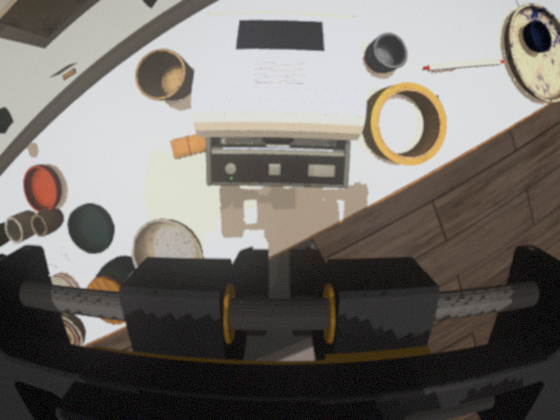

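View pics/scene2.png

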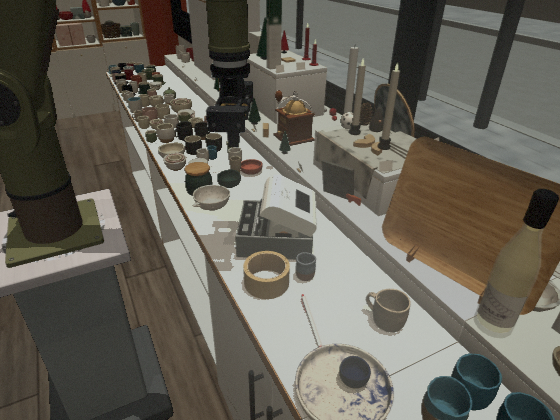

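The wrist view shows the printer square to the tool. Feed is at (170, 321), pause at (169, 274), power at (168, 231) and the ribs at (74, 278). The scene view shows the printer unobstructed. I fit all the views together.

```bash
cat >> fit.py <<'E'
def projw(s,X):
    c=np.array(s['R'])@X+np.array(s['t']);K=s['intrinsics'];th=np.arctan2(np.hypot(c[0],c[1]),c[2]);u=c[:2]/np.hypot(c[0],c[1])*th*K[0,0]
    return K[1,2]+u[1],K[0,2]+u[0]
FEED=(-.067,-.045,.0675);PAU=(-.067,.003,.0675);POW=(-.067,.048,.0675)
E
python3 - <<'E'
from fit import *
w=r.snapshot('wrist');s=r.snapshot('scene');t=r.snapshot('top')
def f(p):
    e=[]
    x,z=cov(p[3],.077,.036); PR=(p[4]+x,0,.066+z); HI=(p[4],0,.066)
    for cam,pr,l,c,k in [(w,projw,FEED,(170.2,321),1),(w,projw,PAU,(168.8,274),1),(w,projw,POW,(168,231.3),1),(w,projw,PR,(73.2,278),1),
      (t,proj,FEED,(237.1,292),1),(t,proj,PAU,(227.6,275.9),1),(t,proj,POW,(219.1,260.6),1),(t,proj,PR,(194,295),1),(t,proj,HI,(186.4,302.5),.4),
      (s,proj,FEED,(227.7,244.7),.7),(s,proj,PAU,(213,249.1),.7),(s,proj,PR,(191.8,286),1),(s,proj,HI,(220.5,305),.4)]:
        e+=list(k*np.subtract(pr(cam,P(p,l)),c))
    return e
R=least_squares(f,[.47,-.27,-.51,.6,.07],loss='soft_l1');print(R.x);print(np.round(R.fun.reshape(-1,2),1))
p=R.x;d=r.get_state();T=Ro.from_quat(d['eef_rot']).as_matrix();print('toolz yaw',np.arctan2(T[1,2],T[0,2]),d['clock'])
for th in np.linspace(p[3],0,8):
    x,z=cov(th,.077,.036);X=P(p,(p[4]+x,0,.066+z));print(round(th,2),X,'tips->tool mm',1000*T.T@(X+[0,0,.008]-d['tool_pos']))
X=P(p,FEED);print('feed',X,1000*T.T@(X+[0,0,.008]-d['tool_pos']))
E
```

```text
[ 0.4749 -0.2716 -0.5236  0.5563  0.0652]
[[-0.6  0.4]
 [-0.3  0.3]
 [ 0.1 -1. ]
 [-0.5  0.6]
 [ 0.3 -0.7]
 [ 0.3 -0.9]
 [-0.1 -0.7]
 [ 0.1 -0.9]
 [-0.5 -0.3]
 [ 0.   0.2]
 [ 1.8 -1.2]
 [ 0.2 -1.2]
 [-0.5 -0.3]]
toolz yaw -0.5072763225003982 3.7
0.56 [ 0.4912 -0.2811  0.1372] tips->tool mm [ -1.9243 111.5047 109.8489]
0.48 [ 0.4864 -0.2783  0.1333] tips->tool mm [ -2.0146 115.411  104.3405]
0.4 [ 0.4819 -0.2757  0.129 ] tips->tool mm [ -2.0995 119.7425  99.1595]
0.32 [ 0.4778 -0.2733  0.1243] tips->tool mm [ -2.1785 124.4716  94.3387]
0.24 [ 0.4739 -0.2711  0.1192] tips->tool mm [ -2.2512 129.5685  89.9086]
0.16 [ 0.4705 -0.2691  0.1137] tips->tool mm [ -2.3171 135.0012  85.897 ]
0.08 [ 0.4674 -0.2673  0.108 ] tips->tool mm [ -2.3757 140.7352  82.3293]
0.0 [ 0.4647 -0.2657  0.102 ] tips->tool mm [ -2.4267 146.7344  79.2281]
feed [ 0.3943 -0.2771  0.0675] [ 41.6624 181.2316  23.2574]
```

```bash
python3 -m inch '-1 5 35 1;-2 15 70 1;-2 40 105 1;-2 70 112 1;-2 90 112 1;-2 98 112 1;-2 98 112 1;-2 98 112 1'; python3 -c "
from fit import *
w=snap('wrist','w3');d=snap('scene','s3');d=r.get_state();print(d['clock'],d['tool_pos'],d['contact_force'])"
```

```text
clock: 4.5
tool_pos: [0.4934, -0.2822, 0.1596]
eef_rot: [0.353, -0.612, 0.613, -0.353]
contact_force: [0.6, 0.1, 0.4]
opening: 0.01
4.6 [ 0.4937 -0.2824  0.16  ] [-0.2335 -0.6469  0.7834]
```

View pics/w3.png

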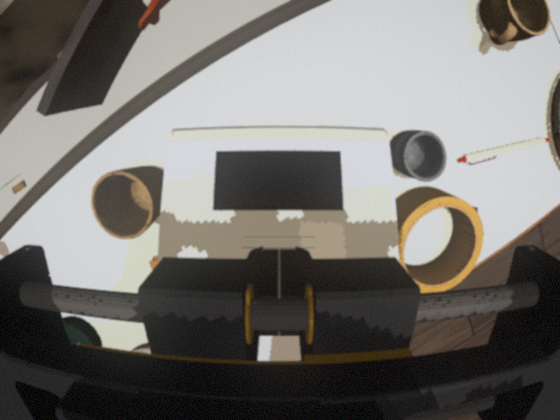

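View pics/s3.png

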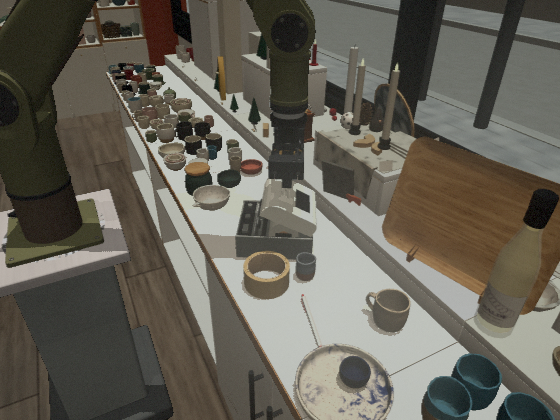

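The fingertips are centred over the ribbed spot, and the tip sits at wrist pixel (250, 280). I start pressing along the cover's arc.

```bash
python3 -m inch '0 3 0 0;0 6 0 0;0 9 -1 0;0 11 -3 0;0 13 -5 0;0 15 -7 0;0 17.5 -9 0;0 20 -11 0;0 22 -13 0;0 22 -13 0'
```

```text
clock: 5.6
tool_pos: [0.4814, -0.2753, 0.1364]
eef_rot: [-0.353, 0.613, -0.612, 0.353]
contact_force: [0.2, -0.2, 0.3]
opening: 0.003
```

```bash
python3 -m inch '0 2 -2 0;0 5 -4 0;0 8 -6 0;0 11 -8 0;0 14 -10 0'; python3 -c "
from fit import *
w=snap('wrist','w4');d=snap('scene','s4');cv2.imwrite('pics/s4z.png',cv2.resize(d['frame'][150:280,200:340,::-1],(640,594)));d=r.get_state();print(d['clock'],d['tool_pos'],d['contact_force'])"
```

```text
clock: 6.1
tool_pos: [0.4731, -0.2704, 0.1224]
eef_rot: [0.353, -0.613, 0.613, -0.353]
contact_force: [-0.1, -0.4, 0.5]
opening: 0.006
6.2 [ 0.4725 -0.2701  0.1222] [ 0.2959 -0.2757 -0.5023]
```

View pics/s4z.png

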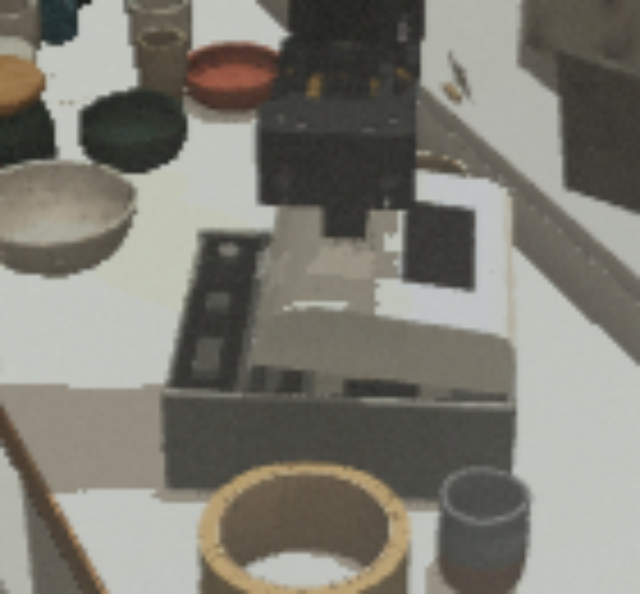

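The cover is following down, with a small gap left at its front. I continue to the catch.

```bash
python3 -m inch '0 2 -1 0;0 4 -2 0;0 6 -3 0;0 7 -4 0;0 8 -4 0'; python3 -m inch '0 1 0 0;0 2 0 0;0 2 0 0'; python3 -m inch '0 1 0 0;0 2 0 0;0 2 0 0'
```

```text
clock: 6.7
tool_pos: [0.4695, -0.2684, 0.1149]
eef_rot: [-0.353, 0.613, -0.612, 0.353]
contact_force: [-2.0, 1.1, 8.7]
opening: 0.008
clock: 7.0
tool_pos: [0.4687, -0.2679, 0.1129]
eef_rot: [-0.354, 0.613, -0.612, 0.353]
contact_force: [-2.2, 1.8, 4.8]
opening: 0.005
clock: 7.3
tool_pos: [0.4702, -0.2688, 0.1105]
eef_rot: [0.353, -0.612, 0.613, -0.353]
contact_force: [0.4, 0.4, -0.8]
opening: 0.007
```

```bash
python3 -m inch '0 1 0 0;0 1 0 0;0 1 0 0';python3 -m inch '0 0.5 0 0;0 1 0 0;0 1 0 0'; python3 -c "
from fit import *
d=snap('scene','s5');cv2.imwrite('pics/s5z.png',cv2.resize(d['frame'][150:280,200:340,::-1],(640,594)))"
```

```text
clock: 7.6
tool_pos: [0.4701, -0.2687, 0.11]
eef_rot: [0.353, -0.612, 0.613, -0.353]
contact_force: [-1.5, -0.3, 5.3]
opening: 0.006
clock: 7.9
tool_pos: [0.47, -0.2686, 0.1096]
eef_rot: [0.353, -0.612, 0.613, -0.353]
contact_force: [-1.7, 1.0, 10.4]
opening: 0.005
```

View pics/s5z.png

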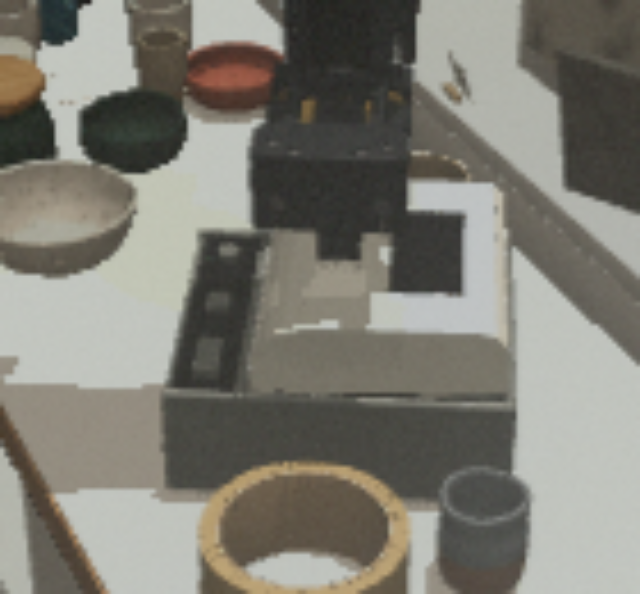

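The cover's front gap has closed and the force rises at about 10 N/mm, so it is shut on its buffer at tip z 0.1016. I lift and move back to look.

```bash
python3 -m inch '0 -15 0 0;0 -45 0 0;0 -80 -20 0;10 -95 -55 0;25 -95 -85 0;45 -95 -105 0;45 -95 -105 0;45 -95 -105 0'; python3 - <<'E'
from fit import *
w=snap('wrist','w6');t=snap('top','t6');s=snap('scene','s6')
d=r.get_state();T=Ro.from_quat(d['eef_rot']).as_matrix();print(d['clock'],d['tool_pos'],d['contact_force'])
p=[.4749,-.2716,-.5236]
for n,l in(('feed_top',FEED),('pause_top',PAU),('power_top',POW),('cover_press',(.0652-.077,0,.102))):
    print(n,np.round(projw(w,P(p,l)),1),[(round(e['p'],2),np.round(e['centre'],1)) for e in r.tip_of('wrist',n)[:2]])
print('cover scene',np.round(proj(s,P(p,(.0652-.077,0,.102))),1),[(round(e['p'],2),np.round(e['centre'],1)) for e in r.tip_of('scene','cover_press')[:2]])
print('feed from here mm',1000*T.T@(P(p,FEED)+[0,0,.008]-d['tool_pos']))
E
```

```text
clock: 8.75
tool_pos: [0.3565, -0.2552, 0.2038]
eef_rot: [0.353, -0.612, 0.613, -0.353]
contact_force: [0.6, 0.4, 0.5]
opening: 0.005
8.9 [ 0.3577 -0.2548  0.2036] [-0.5058  0.2857 -0.5808]
feed_top [153.8 280.7] [(0.75, array([152.4, 277.3]))]
pause_top [154.5 224.3] [(0.52, array([153.7, 221.2])), (0.34, array([ 87.6, 237.6]))]
power_top [156.  174.2] [(0.73, array([158. , 174.2]))]
cover_press [ 84.9 219.5] [(0.59, array([ 77.3, 216.5]))]
cover scene [204.8 271. ] [(0.76, array([203.6, 275.5]))]
feed from here mm [  0.9961 128.1144  42.7486]
```

View pics/w6.png

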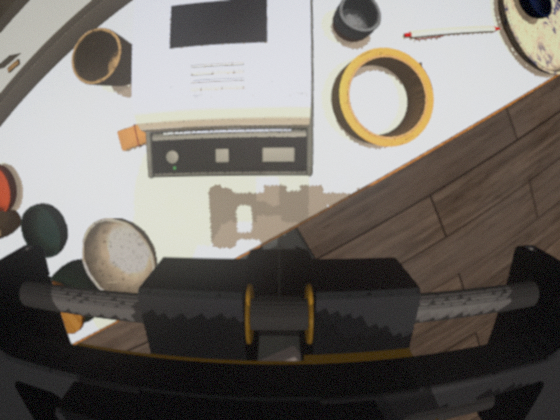

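```bash
python3 - <<'E'
import cv2,numpy as np
a=cv2.imread('pics/scene2.png',0).astype(np.float32);
for nm in('s6','s5'):
  b=cv2.imread(f'pics/{nm}.png',0).astype(np.float32)
  for n,(r0,r1,c0,c1) in dict(base=(234,262,232,318),front=(205,258,232,252),tape=(250,300,240,320),bg=(290,380,290,420)).items():
    print(nm,n,cv2.phaseCorrelate(a[r0:r1,c0:c1],b[r0:r1,c0:c1],cv2.createHanningWindow((c1-c0,r1-r0),cv2.CV_32F)))
c=cv2.imread('pics/s6.png')[160:270,215:335];cv2.imwrite('pics/s6z.png',cv2.resize(c,(650,596),interpolation=2))
E
```

```text
s6 base ((0.04472656362975158, 0.04698257827330643), 1.0001927956828365)
s6 front ((0.009955658659059452, -0.12929738788538359), 0.9306516974060624)
s6 tape ((-0.036111542310401035, 0.0009161007134004251), 0.9890520031452179)
s6 bg ((0.5036353605246262, 0.0336051756712763), 0.9930342902666257)
s5 base ((-0.0943680627331247, -0.5876519674386547), 0.663864912810149)
s5 front ((-0.19056370029171354, 0.3303203606707612), 0.7276694293375369)
s5 tape ((0.12057665805925666, -0.0322075268838411), 0.8432842669487)
s5 bg ((0.49913156032626205, 0.013699051758855774), 1.0050420991874036)
```

View pics/s6z.png

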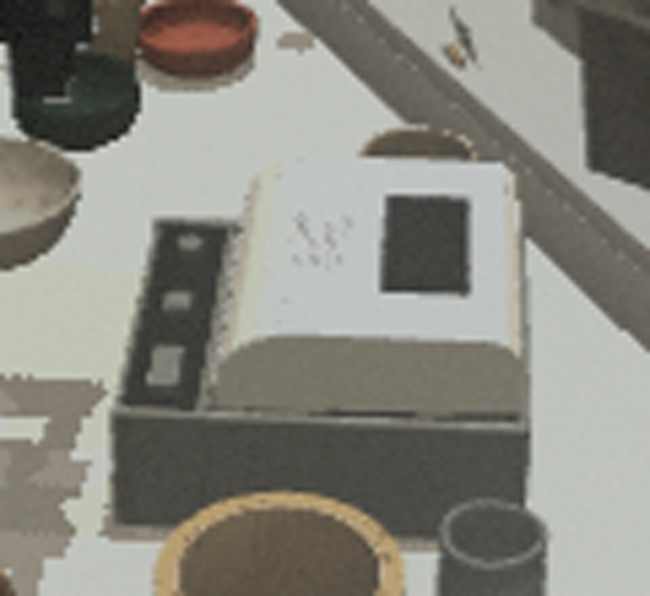

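The scene view shows the cover shut and flat, and phase correlation shows the printer hasn't shifted. Now I hover over feed.

```bash
python3 -m inch '0 10 30 0;0 40 42 0;0 75 42 0;0 100 42 0;0 115 42 0;0 122 42 0;0 122 42 0;0 122 42 0'; python3 - <<'E'
from fit import *
s=snap('scene','s7');c=s['frame'][160:270,195:315,::-1];cv2.imwrite('pics/s7z.png',cv2.resize(c,(650,596),interpolation=2))
w=snap('wrist','w7')
d=r.get_state();T=Ro.from_quat(d['eef_rot']).as_matrix();print(d['clock'],d['tool_pos'],d['contact_force'])
print(1000*T.T@(P([.4749,-.2716,-.5236],FEED)+[0,0,.008]-d['tool_pos']))
E
```

```text
clock: 9.95
tool_pos: [0.3931, -0.2761, 0.0822]
eef_rot: [0.353, -0.612, 0.613, -0.353]
contact_force: [-0.2, -1.2, -0.0]
opening: 0.007
10.05 [ 0.3932 -0.2762  0.0826] [0.1835 0.1262 0.2842]
[0.1409 7.0955 1.4086]
```

View pics/s7z.png

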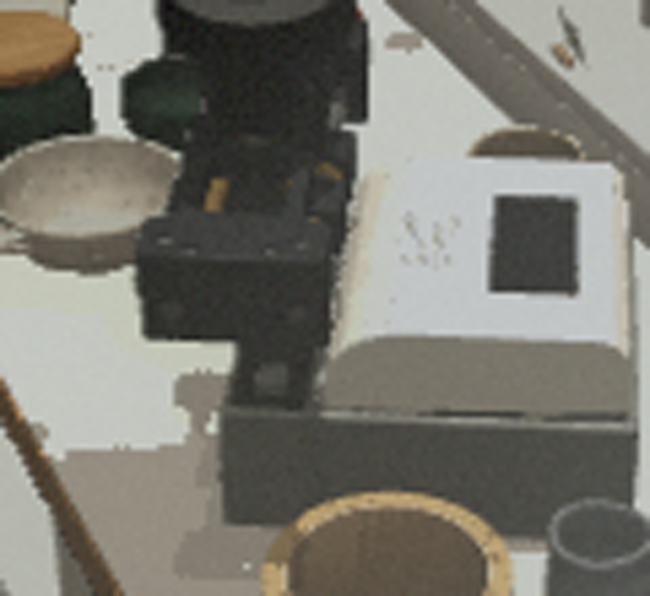

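View pics/w7.png

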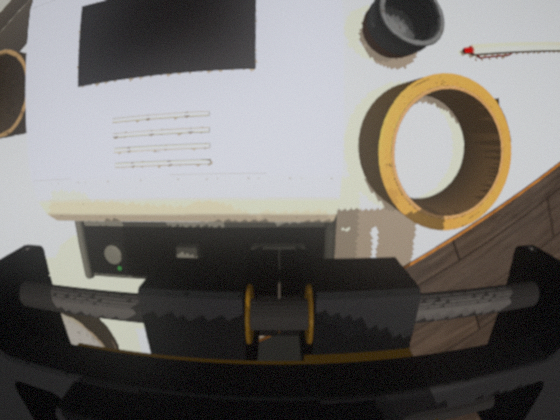

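The tips are over the feed key at wrist pixel (247, 278), clear of the cover. I press in small steps.

```bash
python3 -m inch '0 3 0 0;0 6 0 0;0 8 0 0;0 8 0 0;0 8 0 0'; python3 -m inch '0 1 0 0;0 2 0 0;0 2 0 0;0 2 0 0'; python3 -m inch '0 1 0 0;0 2 0 0;0 2 0 0;0 2 0 0'
```

```text
clock: 10.55
tool_pos: [0.393, -0.2761, 0.0739]
eef_rot: [0.353, -0.612, 0.613, -0.353]
contact_force: [-0.2, 0.3, 3.6]
opening: 0.006
clock: 10.95
tool_pos: [0.393, -0.2761, 0.0718]
eef_rot: [0.353, -0.612, 0.613, -0.353]
contact_force: [0.9, 0.4, 4.1]
opening: 0.008
clock: 11.35
tool_pos: [0.393, -0.2761, 0.0707]
eef_rot: [0.353, -0.612, 0.613, -0.353]
contact_force: [-0.4, -0.1, 16.8]
opening: 0.008
```

The force rose to 16.8 N at tip z 0.0627, so the key is bottomed. I release and draw back.

```bash
python3 -m inch '0 -4 0 0;0 -10 0 0;0 -25 -2 0;0 -55 -5 0;0 -95 -30 0;0 -130 -50 0;0 -130 -50 0;0 -130 -50 0'; python3 - <<'E'
from fit import *
w=snap('wrist','w8');s=snap('scene','s8')
a=cv2.imread('pics/scene2.png',0).astype(np.float32);b=cv2.imread('pics/s8.png',0).astype(np.float32)
for n,(r0,r1,c0,c1) in dict(base=(234,262,232,318),front=(205,258,232,252),tape=(250,300,240,320)).items():
    print(n,cv2.phaseCorrelate(a[r0:r1,c0:c1],b[r0:r1,c0:c1],cv2.createHanningWindow((c1-c0,r1-r0),cv2.CV_32F)))
cv2.imwrite('pics/s8z.png',cv2.resize(s['frame'][160:270,215:335,::-1],(650,596),interpolation=2))
d=r.get_state();print(d['clock'],d['tool_pos'],d['contact_force'])
E
```

```text
clock: 12.15
tool_pos: [0.3493, -0.2507, 0.2]
eef_rot: [0.353, -0.612, 0.613, -0.353]
contact_force: [-0.1, -0.9, 0.0]
opening: 0.004
base ((-0.027269319104135548, 0.08296612063924513), 1.0054169561244823)
front ((-0.16450486599280367, -0.10608358990867117), 0.9484587360311437)
tape ((0.036867495673966744, 0.01724918263588293), 0.9907993887662887)
12.25 [ 0.3496 -0.2508  0.1988] [-0.6793  0.0291  0.4976]
```

View pics/s8z.png

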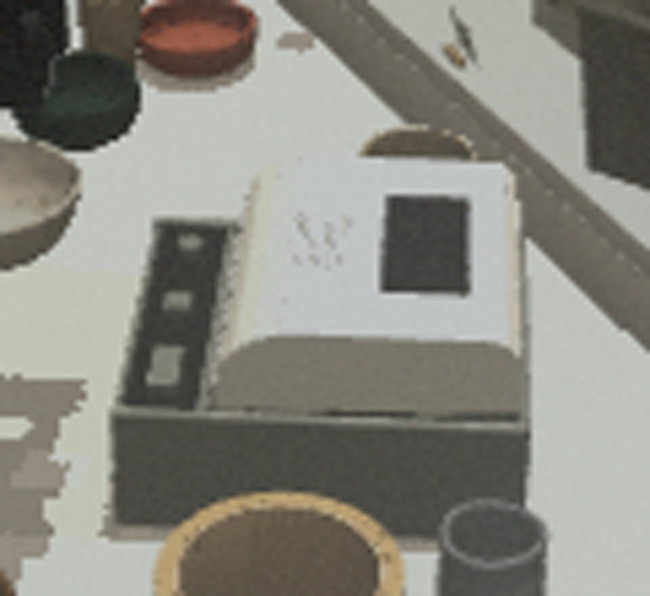

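View pics/w8.png

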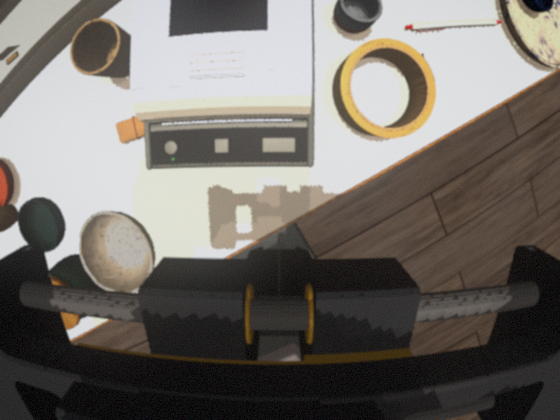

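The cover is shut, the feed key is up again at wrist pixel (145, 278), nothing has been displaced and the arm is clear. I hand in.

```bash
python3 -c "
from plant import r
print(r.finish_job())"
```

```text
the job is handed in; nothing more can be done
None
```

I pressed the cover shut, then pressed the feed key fully down, let it come up and drew back. The job was handed in at about 12.3 s of the 38 s allowed.

- **Cover:** the catch resisted with about 9 N, then the force fell to about zero. It then rose to 10 N with the tips at 101.6 mm above the worktop, which fits the shut height of 102 mm. The last pictures show the cover flat and shut.
- **Feed key:** it gave with about 4 N, then met a hard stop of about 17 N with the tips 4.8 mm below the key's top when up. In the last pictures it stands up again, and the robot was not touching anything. The pause and power keys were not touched.
- **Surroundings:** comparing the scene pictures from before and after shows the printer and tape moved less than 0.2 pixel. The other things I judged only by eye in the last pictures, and those in view looked unmoved. The mug was not rechecked.
- **One check disagreed:** after closing, the cover's finger spot appeared about 7 mm further back in the wrist view than my fit predicted. I put this down to my fitted hinge position being about 8 mm too far forward, which the given dimensions also suggest. The forces, the tip height and the pictures all point to a fully shut cover.

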